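# Load a flight battery and hold the service hatch

### The arm

A 6-joint arm with a two-finger parallel gripper is mounted at the origin on the work surface. World frame = base frame: x ahead of the robot, y to its left, z up, the work surface at z = 0. Lengths are in m, angles in rad, forces in N, time in s.
With the tool pointing down it reaches from about 0.325 to 0.9 m from the base axis. Payload 6.1 kg.
Tool frame: the origin (TCP) lies midway between the tips of the shut fingers; the grasp point (between the pads) lies 19 mm behind it; x points along the fingers, y is the direction in which the jaws open and shut, and the axes are right-handed (so a half turn about x gives the same grasp; the last joint's range is limited). The gripper opens to 85 mm and grips with 20 to 120 N. Pads are 22 mm wide; open, the fingers measure 114 mm over their backs; the gripper's body (76 mm by 85 mm) begins 54 mm behind the grasp point. The pads swing forward as they close: fully open they stand 13 mm farther back than shut.
Start: joints at [-1.266, 0.22, 1.526, -0, 1.395, -0.126], TCP at [0.261, -0.568, 0.231] pointing down, gripper open.
Joint ranges: [-2.98, 2.98], [-0.91, 2.08], [0.09, 2.57], [-1.24, 4.39], [0.2, 2.65], [-2.68, 2.68]. Speed limits (rad/s): [2.57, 2.57, 3.01, 3.14, 3.14, 3.14].

### API

Orientations are given as [roll, pitch, yaw] about the fixed x, y, z axes, in that order (R = Rz(yaw) Ry(pitch) Rx(roll)).
In Python, from plant import movep, move_l, set_joints, gripper_to, hold, inverse_kinematics, observe, get_image, get_calibration, Unreachable, job_done gives the robot as it stands. Calls block until the motion is done:
- movep(position, orientation): joint-space move of the TCP to a pose.
- move_l(position, feed=0.15, rotation=None, max_force=None): straight line of the TCP; rotation=None keeps the orientation; feed is the mean speed in m/s. With max_force (N) it stops when the force on the tool has changed by that much, and returns True; else False.
- set_joints(angles): joint-space move.
- gripper_to(opening, f_grip=None): finger opening in m; f_grip is the grip in N (None keeps the last); returns when the fingers have stopped.
- hold(seconds).
- inverse_kinematics(position, orientation): joint angles nearest the present ones, or None.
- observe(): the state.
- get_image(name): name is "side" or "top" or "wrist"; returns (picture, depth): 400x640x3 uint8, red, green, blue; 400x640 float32, m along the optical axis (not along the pixel's ray), 0 where there is no reading.
- get_calibration(name): a dict with "intrinsics" (3x3 intrinsics, pixels), "dist_coeffs" ([k1, k2, p1, p2, k3] as OpenCV has them; the pictures are not rectified), "world_from_camera" (4x4, takes a point from camera to world coordinates). Camera axes: x right, y down, z forward; pixel columns grow to the right and rows downward; lengths in m; the calibration is good to about 2 mm. A picture is of the moment at which its call begins: read the wrist's pose just before it. get_calibration takes no time and is no camera call; for the wrist camera it gives the pose at the moment of the call.
A pose or a line that the arm cannot do raises Unreachable and nothing moves.
- job_done(): hands the job in, once; it reports no verdict.
The state is a dict: "time_s": time; "q": joint angles; "joint_velocities": joint speeds; "joint_torque": joint torques, N m; "eef_pos": TCP position; "tcp_rot": TCP orientation; "ft_force": force on the tool from outside, world axes, zero at the start; "torque": the same for the moment, N m; "opening": finger opening in m.
Only numpy, scipy, OpenCV 4.12 (cv2) and the standard library are available. Lean on these libraries where they do the work, as an engineer would, in place of code of your own. Each camera call takes 0.05 s, during which the arm holds its last target.

### The job

Lower the charged battery pack (white top) into the open tray of the power unit so that it lies flat on the tray floor, let go of it without dropping it, and then push the tray fully home. Then lift the hatch on top of the unit and keep it held open at 50 degrees so that a colleague can check the terminals: the hatch falls shut by itself, so finish while still holding it steady there. Leave the spent pack (orange top), the blue tub and the screwdriver where they are.

Things in the scene. Friction and masses are not known exactly. Their poses are not given: they have to be found in the camera images.
- pack_full: Charged battery pack, to be loaded: upright block 46 (its x) x 100 (its y) x 60 mm high, black with a white top 14 mm thick; 0.3 to 0.65 kg. Loose on the bench. Origin at the centre of its underside, z up. The two ends are alike: it may go in either way round.
- pack_spent: Spent battery pack, same shape and size as the charged one but with an orange top; leave alone. Origin at the centre of its underside.
- tub: Small open blue tub, 75 x 75 x 40 mm high; leave alone. Origin at the centre of its underside.
- driver: Screwdriver with a yellow handle, 180 mm long, lying along its x; leave alone.
- unit: Power unit, a fixed grey box standing on the bench, 160 (its x) x 200 (its y) mm, its rim 115 mm above the bench, with the black hatch on top (upper face at 123 mm). Origin at the centre of its underside; its -x side (with fins) is roughly towards the robot, the tray comes out of its +y side. It stands turned by up to 0.25 rad.
- tray (a joint): How far the battery tray stands out of the unit, m: 0 = fully home (end stop), up to 0.14. It slides along the unit's y, opening to +y; about 2 N of friction, it stays where it is left. It starts well out.
- tray_in (a point): Centre of the tray's inner floor, 40 mm above the bench; moves with the tray; axes as the unit's. The aluminium tray is 58 (unit's x) x 114 (unit's y) mm inside, for a pack lying with its long side along the unit's y, with lips 6 mm thick that rise 18 mm above the floor.
- tray_front (a point): Centre of the outer face of the tray's flat white front plate, 74 mm above the bench; the face looks to the unit's +y. The plate is 158 mm wide (unit's x), and spans 33 to 111 mm above the bench; it is the part to push on. When fully home its face stands 8 mm proud of the unit's side; then this point is at y = 108 mm of the unit.
- hatch (a joint): Opening angle of the hatch, rad: 0 = shut (flat), grows as the front (-x) edge is lifted, stop at 1.35; 50 degrees = 0.873. It starts shut and falls shut from any angle when let go (0.3 to 0.55 kg).
- hatch_handle (a point): Middle of the hatch's handle: round steel bar 12 mm thick, 110 mm long, parallel to the unit's y, on two posts 100 mm apart, its axis 34 mm above the hatch's upper face. With the hatch shut it is 55 mm from the unit's centre towards -x and 157 mm above the bench; in the hatch's frame it lies 135 mm from the hinge line towards -x and 42 mm above it.
- hatch_hinge (a point): Middle of the hatch's hinge line, along the unit's y, on the unit's far rim: 80 mm from the unit's centre towards +x and 115 mm above the bench. The hatch plate is 168 mm from hinge line to front edge, 200 mm wide and 8 mm thick.
Mind the look-alikes: they are no part of the job. What is shaped like the pack_full but turquoise is not meant.

How it is judged:
By the outcome, as a careful person would: the job done as asked, in the order asked, and still so for the second after the job is handed in, while the arm keeps its last pose, push and grip.
It also fails if it takes over 72 s, if anything falls off the work surface, if the arm or the gripper's body presses on something with over 40 N, if the wrist force passes 120 N, or if a joint passes its speed limit or range.

## Working session

There is one attempt and no reset: what is moved stays moved. The work goes in short steps, each a Python script; the robot and the scene stay as the last script left them, time stands still between calls to the robot, and variables do not carry over. Pictures are saved under pics/ and viewed, and the job is handed in when it is done.

```bash
ls; mkdir -p pics
python3 - <<'E'
from plant import *
import cv2,numpy as np
o=observe();print(o)
for n in ["top","side"]:
    p,d=get_image(n);c=get_calibration(n);print(n,c)
    cv2.imwrite(f"pics/{n}0.png",p[:,:,::-1]);np.savez(f"pics/{n}0.npz",p=p,d=d,K=c["intrinsics"],D=c["dist_coeffs"],T=c["world_from_camera"])
E
```

```text
pics
{'time_s': 0.0, 'q': array([-1.26609817e+00,  2.21254856e-01,  1.52761981e+00,  7.94614408e-07,
        1.39466192e+00, -1.26132104e-01]), 'joint_velocities': array([-6.28001573e-04, -2.24484152e-05, -2.04131155e-03,  4.90498526e-04,
       -1.18253526e-03, -1.13026766e-03]), 'joint_torque': array([-8.32935202e-04, -4.96900105e+01, -3.89396310e+01, -1.00794937e-04,
        1.09701310e-02, -3.19869366e-05]), 'eef_pos': array([ 0.26081342, -0.5673216 ,  0.23017682]), 'tcp_rot': array([-1.69733073,  1.56885239,  1.87509204]), 'ft_force': array([0.01825717, 0.03179262, 0.36464596]), 'torque': array([ 0.04204816, -0.0206001 , -0.00554662]), 'opening': 0.08550910783819561}
top {'intrinsics': array([[504.86181626,   0.        , 325.43953627],
       [  0.        , 504.86181626, 197.72409354],
       [  0.        ,   0.        ,   1.        ]]), 'dist_coeffs': array([-0.16282182,  0.        ,  0.        ,  0.        ,  0.        ]), 'world_from_camera': array([[ 0.02149896, -0.99866952,  0.04687197,  0.44063615],
       [-0.99976605, -0.02136384,  0.00338192, -0.03203125],
       [-0.00237606, -0.04693371, -0.99889518,  1.39123786],
       [ 0.        ,  0.        ,  0.        ,  1.        ]])}
side {'intrinsics': array([[510.38055106,   0.        , 326.58135868],
       [  0.        , 510.38055106, 204.10522072],
       [  0.        ,   0.        ,   1.        ]]), 'dist_coeffs': array([-5.24014293e-05,  0.00000000e+00,  0.00000000e+00,  0.00000000e+00,
        0.00000000e+00]), 'world_from_camera': array([[-0.77927263, -0.45470754,  0.43124845, -0.07876801],
       [-0.62665742,  0.55893273, -0.54304207,  0.71401301],
       [ 0.00588645, -0.69342286, -0.72050683,  1.09551726],
       [ 0.        ,  0.        ,  0.        ,  1.        ]])}
```

View pics/top0.png

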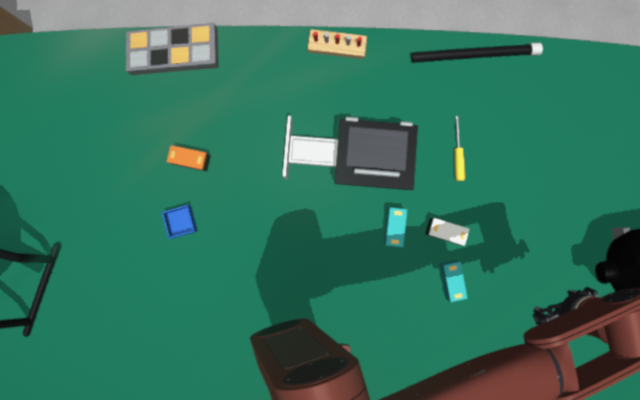

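View pics/side0.png

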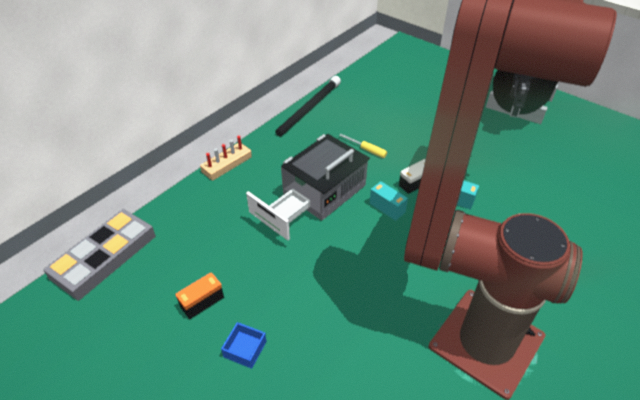

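The top view shows the white-topped pack at about (448,231), with turquoise look-alikes at (396,226) and (455,282). The unit is at (376,153), with its tray sticking out to the left and the front plate at about column 287. Next I'll turn these into positions.

```bash
cat > h.py <<'E'
import numpy as np,cv2
def cloud(p,d,K,D,T):
    h,w=d.shape
    uv=np.stack(np.meshgrid(np.arange(w),np.arange(h)),-1).reshape(-1,1,2).astype(np.float64)
    n=cv2.undistortPoints(uv,K,D).reshape(h,w,2)
    c=np.dstack([n*d[...,None],d])
    W=c@T[:3,:3].T+T[:3,3]; W[d<=0]=np.nan
    return W
def rect(pts):
    (c,s,a)=cv2.minAreaRect((pts*1000).astype(np.float32)); return np.array(c)/1000,np.array(s),a
E
python3 - <<'E'
from h import *
for n in ["top","side"]:
    z=np.load(f"pics/{n}0.npz");p=z['p'].astype(int);W=cloud(z['p'],z['d'],z['K'],z['D'],z['T'])
    X,Y,Z=W[...,0],W[...,1],W[...,2]
    print(n,"table z",np.nanmedian(Z[(p[...,1]>p[...,0]+50)&(p[...,1]>p[...,2]+20)]))
    def rep(name,m):
        m=m&np.isfinite(Z)
        if m.sum()<10: print(name,m.sum());return
        print(name,m.sum(),rect(W[m][:,:2]),"z",np.percentile(Z[m],[5,50,95]).round(4),'mean',W[m].mean(0).round(4))
    ws=np.indices(Z.shape)
    if n=="top":
        box=lambda u0,u1,v0,v1:(ws[1]>=u0)&(ws[1]<=u1)&(ws[0]>=v0)&(ws[0]<=v1)
        rep("pack",box(422,475,210,252)&(Z>.05)&(Z<.075))
        rep("turq1",box(380,412,200,252)&(Z>.045)&(Z<.08))
        rep("turq2",box(438,470,258,305)&(Z>.045)&(Z<.08))
        rep("hatch",box(325,425,110,195)&(Z>.113)&(Z<.135))
        rep("handle",box(345,410,160,185)&(Z>.14)&(Z<.18))
        rep("plate",box(278,296,105,185)&(Z>.1)&(Z<.125))
        rep("trayfloor",box(292,336,125,175)&(Z>.03)&(Z<.05))
        rep("traylip",box(292,336,125,175)&(Z>.05)&(Z<.066))
        rep("orange",box(160,215,140,175)&(Z>.045)&(Z<.075))
    else:
        bx=lambda x,y,r:(abs(X-x)<r)&(abs(Y-y)<r)
        m=(p.min(-1)>0)
        np.save('pics/sideW.npy',W)
E
```

```text
top table z -0.0005189698829373146
pack 665 (array([ 0.42015646, -0.35763434]), array([102.06678772,  46.7251358 ]), 74.03587341308594) z [0.0541 0.0592 0.0635] mean [ 0.4204 -0.357   0.0591]
turq1 685 (array([ 0.43011252, -0.21702803]), array([ 47.94074249, 100.27738953]), 84.99064636230469) z [0.0541 0.0592 0.0638] mean [ 0.4303 -0.216   0.059 ]
turq2 691 (array([ 0.28850027, -0.37737216]), array([101.23760986,  49.55559158]), 12.399494171142578) z [0.0527 0.059  0.0633] mean [ 0.2896 -0.3755  0.0586]
hatch 4902 (array([ 0.61750214, -0.15451489]), array([199.38000488, 173.23770142]), 86.68525695800781) z [0.1183 0.1226 0.1268] mean [ 0.6168 -0.1536  0.1226]
handle 220 (array([ 0.56435791, -0.1519908 ]), array([110.6971283,  12.1051712]), 86.29962921142578) z [0.1562 0.161  0.1652] mean [ 0.564  -0.1519  0.1608]
plate 209 (array([0.63230847, 0.07549704]), array([  8.47426224, 156.93041992]), 86.67768859863281) z [0.1044 0.1101 0.1139] mean [0.6318 0.0751 0.1096]
trayfloor 935 (array([0.64407013, 0.00704115]), array([128.92947388, 101.5454483 ]), 85.69226837158203) z [0.0346 0.0394 0.045 ] mean [0.6301 0.0084 0.0396]
traylip 286 (array([0.62924091, 0.00628284]), array([121.59661865,  71.28442383]), 86.7626724243164) z [0.0513 0.0569 0.0611] mean [ 6.294e-01 -6.000e-04  5.680e-02]
orange 651 (array([0.60442004, 0.35073279]), array([101.81497955,  46.90875244]), 78.4665756225586) z [0.0541 0.0596 0.0646] mean [0.6039 0.3486 0.0594]
side table z -0.002305221401052604
```

Run:
```python
import cv2
t=cv2.imread('pics/top0.png'); cv2.imwrite('pics/topz.png',cv2.resize(t[95:310,275:485],None,fx=3.5,fy=2.75,interpolation=cv2.INTER_CUBIC)[:600])
s=cv2.imread('pics/side0.png'); cv2.imwrite('pics/sidez.png',cv2.resize(s[110:260,230:430],None,fx=4,fy=4,interpolation=cv2.INTER_CUBIC))
```

```text
(no output)
```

View pics/sidez.png

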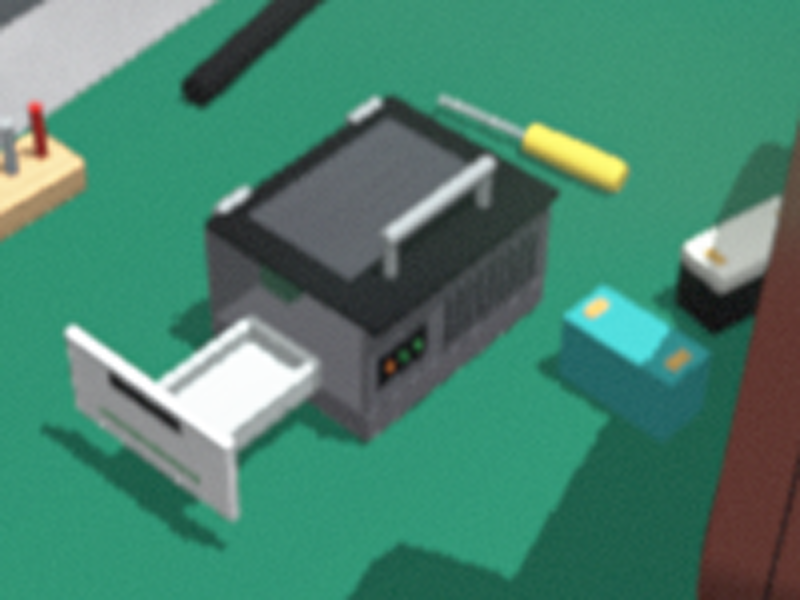

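View pics/topz.png

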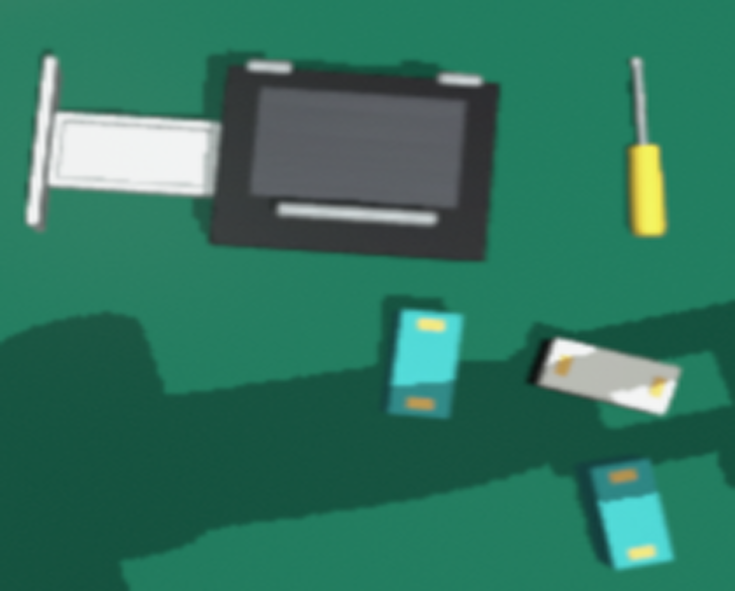

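```bash
cat >> h.py <<'E'
from scipy.spatial.transform import Rotation as R
YAW=np.radians(-3.32); UC=np.array([0.619,-0.155,0.])
RU=R.from_euler('z',YAW).as_matrix()
def u2w(p): return UC+RU@np.array(p,float)
def ori(a,tilt=0,base=0):
    """tool down, jaw axis at world angle a; tilt>0 points tool toward +x of the rotated frame (jaws in that x-z plane)"""
    M=np.array([[0,1,0],[0,0,-1],[-1,0,0]],float)  # cols: x=(0,0,-1), y=(1,0,0), z=x×y=(0,-1,0)
    Rm=R.from_euler('z',a).as_matrix()@R.from_euler('y',-tilt).as_matrix()@M
    return R.from_matrix(Rm).as_euler('xyz')
E
python3 - <<'E'
from h import *
from plant import *
z=np.load("pics/top0.npz");W=cloud(z['p'],z['d'],z['K'],z['D'],z['T'])
L=(W-UC)@RU
m=(abs(L[...,0])<.02)&(L[...,1]>.08)&(L[...,1]<.25)
ys=np.arange(.08,.25,.004)
for y in ys:
    k=m&(abs(L[...,1]-y)<.002); print(round(y,3),k.sum(),round(float(np.median(L[...,2][k])),4) if k.sum() else None,end=' | ')
print()
m=(abs(L[...,1]-.165)<.04)
for x in np.arange(-.05,.05,.003):
    k=m&(abs(L[...,0]-x)<.0015); print(round(x,3),round(float(np.median(L[...,2][k])),4),end=' | ')
print()
print(R.from_euler('xyz',observe()['tcp_rot']).as_matrix().round(3))
a=np.radians(74.04-90)
for s in (0,np.pi):
    for nm,p,an,t in [("pack",[.4202,-.3572,.03],a,0),("tray",u2w([0,.164,.075]),YAW,0),("push",u2w([0,.25,.08]),YAW,0),("push2",u2w([0,.12,.08]),YAW,0)]:
        print(nm,s,inverse_kinematics(list(p),list(ori(an+s,t))))
for t0 in (0,20,30,45,60):
  for s in (0,1):
    for th in (0,25,50):
        t=np.radians(th); rel=R.from_euler('y',t).apply([-.135,0,.042])
        tilt=np.radians(t0-th)
        M=RU@R.from_euler('y',-tilt).as_matrix()@np.array([[0,1,0],[0,0,-1],[-1,0,0]],float)
        if s: M=M@np.diag([1,-1,-1])
        p=u2w(np.array([.08,0,.115])+rel)+.019*M[:,0]
        q=inverse_kinematics(list(p),list(R.from_matrix(M).as_euler('xyz')))
        print("hatch",t0,s,th,None if q is None else np.round(q,2))
E
```

```text
0.08 11 0.1228 | 0.084 26 0.1222 | 0.088 24 0.1224 | 0.092 23 0.1234 | 0.096 25 0.1229 | 0.1 27 0.0605 | 0.104 22 0.0572 | 0.108 24 0.0402 | 0.112 22 0.0388 | 0.116 22 0.0398 | 0.12 20 0.0389 | 0.124 22 0.0384 | 0.128 21 0.0392 | 0.132 23 0.0392 | 0.136 21 0.0391 | 0.14 23 0.0382 | 0.144 22 0.0394 | 0.148 22 0.0392 | 0.152 22 0.0398 | 0.156 23 0.0394 | 0.16 19 0.0389 | 0.164 24 0.0407 | 0.168 21 0.0385 | 0.172 23 0.0395 | 0.176 20 0.0413 | 0.18 25 0.0403 | 0.184 19 0.039 | 0.188 22 0.039 | 0.192 19 0.0387 | 0.196 22 0.0391 | 0.2 21 0.0392 | 0.204 21 0.0389 | 0.208 23 0.0407 | 0.212 24 0.0414 | 0.216 21 0.0401 | 0.22 30 0.0416 | 0.224 21 0.0586 | 0.228 51 0.0968 | 0.232 24 0.1099 | 0.236 4 0.109 | 0.24 0 None | 0.244 3 -0.0002 | 0.248 21 0.0009 | 
-0.05 -0.0013 | -0.047 -0.0014 | -0.044 -0.0006 | -0.041 0.0001 | -0.038 -0.0014 | -0.035 0.0352 | -0.032 0.054 | -0.029 0.0565 | -0.026 0.039 | -0.023 0.0393 | -0.02 0.04 | -0.017 0.0395 | -0.014 0.0383 | -0.011 0.0395 | -0.008 0.0388 | -0.005 0.0388 | -0.002 0.0392 | 0.001 0.0392 | 0.004 0.0392 | 0.007 0.0386 | 0.01 0.0392 | 0.013 0.0404 |
[... 1549 characters left out ...]
tch 45 0 25 [-0.45 -0.01  1.89  0.16  0.94 -0.47]
hatch 45 0 50 [-0.35  0.38  1.34 -0.02  1.5  -0.28]
hatch 45 1 0 [-0.6  -0.18  2.32  0.92  0.48  1.87]
hatch 45 1 25 [-0.45 -0.01  1.89  0.16  0.94  2.68]
hatch 45 1 50 None
hatch 60 0 0 [-0.68 -0.15  2.45  1.75  0.54 -2.13]
hatch 60 0 25 [-0.51 -0.14  2.09  0.42  0.68 -0.71]
hatch 60 0 50 [-0.38  0.19  1.58  0.06  1.21 -0.34]
hatch 60 1 0 [-0.68 -0.15  2.45  1.75  0.54  1.01]
hatch 60 1 25 [-0.51 -0.14  2.09  0.42  0.68  2.43]
hatch 60 1 50 None
  return _methods._mean(a, axis=axis, dtype=dtype,
  ret = ret.dtype.type(ret / rcount)
<sys>:0: UserWarning: Gimbal lock detected. Setting third angle to zero since it is not possible to uniquely determine all angles.
```

```bash
python3 - 2>/dev/null <<'E'
from h import *
from plant import *
a=np.radians(74.04-90)
gripper_to(0.066,60)
movep([.4202,-.3574,.20],list(ori(a)))
hold(.2)
c=get_calibration("wrist");p,d=get_image("wrist")
cv2.imwrite("pics/w1.png",p[:,:,::-1]);np.savez("pics/w1.npz",p=p,d=d,K=c["intrinsics"],D=c["dist_coeffs"],T=c["world_from_camera"])
W=cloud(p,d,c["intrinsics"],c["dist_coeffs"],c["world_from_camera"])
m=(abs(W[...,2]-.06)<.006)&(abs(W[...,0]-.42)<.07)&(abs(W[...,1]+.357)<.07)
print(m.sum(),rect(W[m][:,:2]),np.median(W[m][:,2]))
o=observe();print(o['time_s'],o['eef_pos'],o['ft_force'],o['opening'])
E
```

```text
5343 (array([ 0.42068024, -0.35820242]), array([101.20777893,  46.08937836]), 74.32567596435547) 0.061184988203327295
1.7167 [ 0.41965382 -0.35853385  0.20010993] [0.77802468 0.58961747 0.21733378] 0.06607437671382194
```

View pics/w1.png

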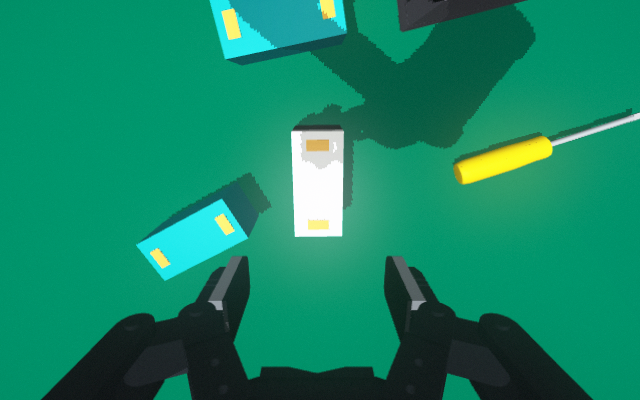

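The wrist view confirms the white pack centred between the fingers at about (318,183), with nothing in the fingers' way. Grasping it now.

```bash
python3 - 2>/dev/null <<'E'
from h import *
from plant import *
c=get_calibration("wrist");o=observe()
print("cam rel tcp",c["world_from_camera"][:3,3]-o['eef_pos'])
a=np.radians(74.3-90)
move_l([.4206,-.3581,.07],feed=.2,rotation=list(ori(a)))
print(move_l([.4206,-.3581,.027],feed=.1,max_force=15))
o=observe();print(o['eef_pos'],o['ft_force'])
gripper_to(.03,60); o=observe();print('grip',o['opening'],o['ft_force'])
move_l([.4206,-.3581,.20],feed=.15); hold(.2)
o=observe();print(o['time_s'],o['eef_pos'],o['ft_force'],o['torque'],o['opening'])
p,d=get_image("wrist");cv2.imwrite("pics/w2.png",p[:,:,::-1])
E
```

```text
cam rel tcp [0.02295173 0.07890415 0.14353055]
False
[ 0.42079887 -0.35829429  0.02726605] [-0.19426334 -0.01832814  0.76835283]
grip 0.045222634604640786 [-0.52377566  0.62680288  4.53209265]
4.9083 [ 0.42026217 -0.35773894  0.19903539] [ 0.18600409  0.31867548 -2.99496883] [ 0.01641184 -0.01141326 -0.01475817] 0.04525317088054364
```

View pics/w2.png

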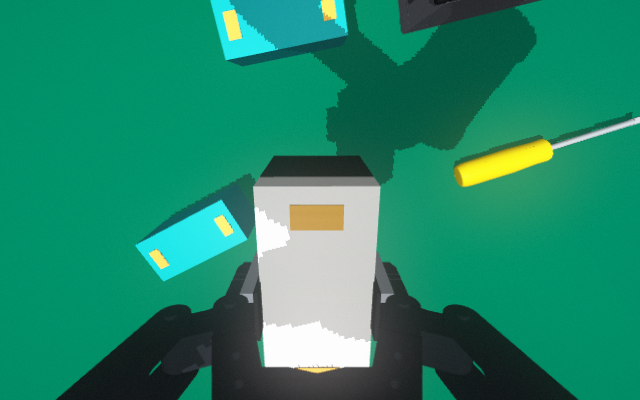

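```bash
python3 - 2>/dev/null <<'E'
from h import *
from plant import *
move_l([.4206,-.3581,.26],feed=.2)
t=u2w([.001,.164,0])
movep([t[0],t[1],.26],list(ori(YAW)))
hold(.2)
print(observe()['time_s'],observe()['eef_pos'])
for n in ["wrist","top"]:
    c=get_calibration(n);p,d=get_image(n)
    cv2.imwrite(f"pics/{n}3.png",p[:,:,::-1]);np.savez(f"pics/{n}3.npz",p=p,d=d,K=c["intrinsics"],D=c["dist_coeffs"],T=c["world_from_camera"])
E
```

```text
7.1667 [0.62942514 0.00741726 0.2600972 ]
```

View pics/wrist3.png

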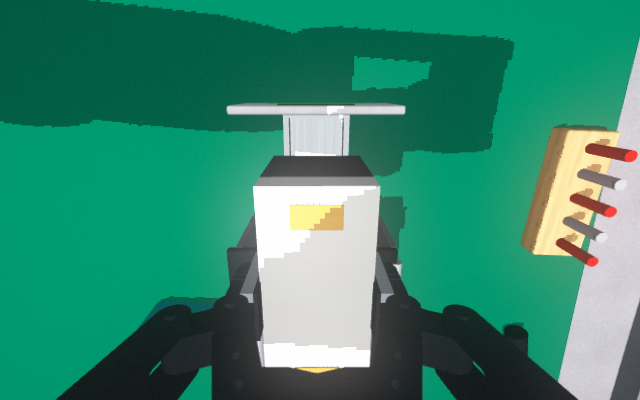

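Run:
```python
from h import *
z=np.load("pics/wrist3.npz");W=cloud(z['p'],z['d'],z['K'],z['D'],z['T'])
L=(W-UC)@RU
def rep(n,m):
    if m.sum()>20: print(n,m.sum(),rect(L[m][:,:2]),np.median(L[m][:,2]),L[m].min(0).round(4),L[m].max(0).round(4))
rep("plate top",(abs(L[...,2]-.111)<.004)&(L[...,1]>.2)&(L[...,1]<.26))
rep("lip",(abs(L[...,2]-.058)<.004)&(L[...,1]>.09)&(L[...,1]<.227)&(abs(L[...,0])<.05))
rep("floor",(abs(L[...,2]-.04)<.004)&(L[...,1]>.09)&(L[...,1]<.225)&(abs(L[...,0])<.05))
rep("packtop",(abs(L[...,2]-.293)<.01)&(abs(L[...,0])<.05))
```

```text
plate top 1761 (array([1.87271118e-04, 2.30994629e-01]), array([  7.89181566, 156.2538147 ]), 89.83229064941406) 0.11149514667992844 [-0.0779  0.2269  0.1075] [0.0783 0.235  0.1142]
lip 607 (array([0.00023417, 0.20209879]), array([42.21705246, 70.07923889]), 89.87210083007812) 0.058858650020503056 [-0.0348  0.1809  0.054 ] [0.0352 0.2233 0.0614]
floor 2023 (array([1.20908737e-04, 1.98714447e-01]), array([42.55971146, 58.11307526]), 89.73619079589844) 0.040977025263170985 [-0.029   0.1774  0.0383] [0.0292 0.22   0.0439]
packtop 23793 (array([0.00092247, 0.17061652]), array([85.69763184, 72.68994904]), 89.75076293945312) 0.29297670188038344 [-0.0354  0.1278  0.283 ] [0.0373 0.2135 0.303 ]
```

The wrist view shows the tray floor at about (318,135) lined up with the held pack. The measured tray centre agrees with my estimate to 1 mm, so I'll lower the pack.

```bash
python3 - 2>/dev/null <<'E'
from h import *
from plant import *
t=u2w([.0002,.1635,0])
print(move_l([t[0],t[1],.085],feed=.15,max_force=25)); hold(.1)
o=observe();print(o['eef_pos'],o['ft_force'])
print(move_l([t[0],t[1],.062],feed=.025,max_force=5))
hold(.2)
o=observe();print(o['time_s'],o['eef_pos'],(RU.T@(o['eef_pos']-UC)).round(4),o['ft_force'],o['torque'])
for n in ["wrist","side"]:
    c=get_calibration(n);p,d=get_image(n)
    cv2.imwrite(f"pics/{n}4.png",p[:,:,::-1])
E
python3 -c "
import cv2
s=cv2.imread('pics/side4.png'); cv2.imwrite('pics/side4z.png',cv2.resize(s[110:260,230:430],None,fx=4,fy=4,interpolation=cv2.INTER_CUBIC))"
```

```text
False
[0.62966289 0.0081346  0.08643512] [ 0.3251395   0.0447105  -3.42174407]
True
9.55 [0.62844791 0.00826924 0.06818286] [-0.      0.1635  0.0682] [-0.6159248   0.56491404  6.25812805] [-0.09430201  0.00687868  0.06504536]
```

View pics/side4z.png

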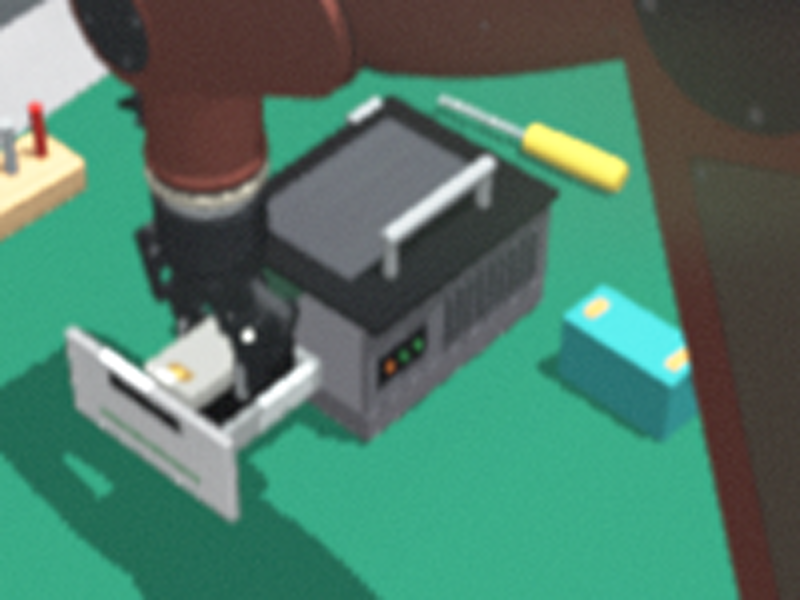

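View pics/wrist4.png

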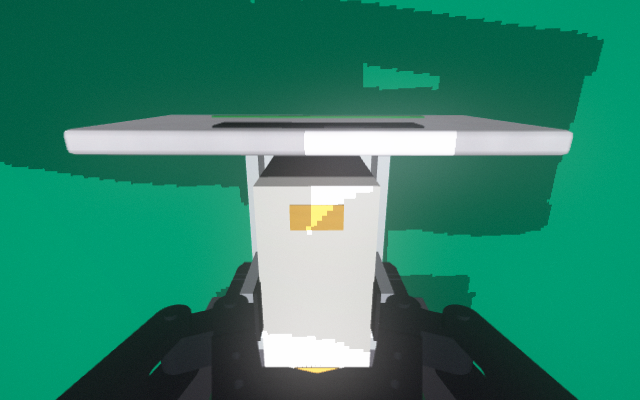

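The pack is inside the lips and touches the floor at the expected height (TCP 0.068). Letting go and retreating.

```bash
python3 - 2>/dev/null <<'E'
from h import *
from plant import *
gripper_to(.066); hold(.2)
o=observe();print(o['opening'],o['ft_force'])
t=u2w([.0002,.1635,0])
move_l([t[0],t[1],.26],feed=.2)
hold(.2)
n="wrist"
c=get_calibration(n);p,d=get_image(n)
cv2.imwrite(f"pics/{n}5.png",p[:,:,::-1])
W=cloud(p,d,c["intrinsics"],c["dist_coeffs"],c["world_from_camera"]);L=(W-UC)@RU
m=(abs(L[...,2]-.1)<.008)&(abs(L[...,0])<.04)&(L[...,1]<.222)
print(rect(L[m][:,:2]),np.percentile(L[m][:,2],[5,50,95]))
A=np.c_[L[m][:,:2],np.ones(m.sum())];print(np.linalg.lstsq(A,L[m][:,2],rcond=None)[0])
m=(abs(L[...,2]-.111)<.004)&(L[...,1]>.2)&(L[...,1]<.26);print(L[m].min(0),L[m].max(0))
print(observe()['time_s'])
E
```

```text
0.066054243953749 [-0.22754565 -0.25358603  0.56361002]
(array([-0.00030199,  0.16374223]), array([ 46.07064819, 101.58227539]), 0.054482877254486084) [0.09991525 0.10112767 0.10235838]
[-0.00189569 -0.00438023  0.10181247]
[-0.07764654  0.22717356  0.10764343] [0.07894356 0.2350499  0.11432147]
11.55
```

View pics/wrist5.png

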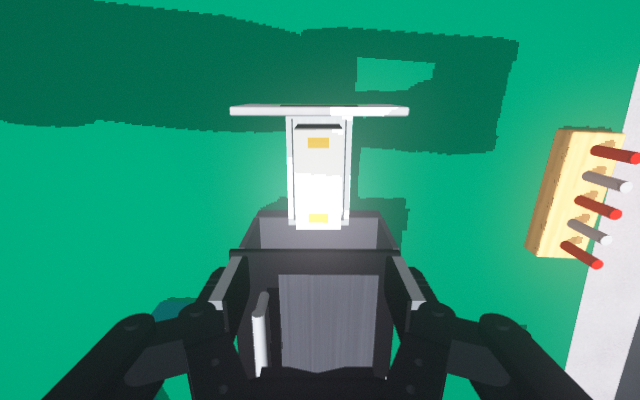

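The pack lies flat: its top is level at 0.101 m and it is centred in the tray. Pushing the tray home.

```bash
python3 - 2>/dev/null <<'E'
from h import *
from plant import *
t=u2w([0,.285,0])
move_l([t[0],t[1],.26],feed=.25)
gripper_to(0,60)
move_l([t[0],t[1],.08],feed=.2,max_force=25)
lp=lambda: (RU.T@(observe()['eef_pos']-UC)).round(4)
hold(.1);print(lp())
e=u2w([0,.15,.08]); print(move_l(list(e),feed=.06,max_force=15),lp(),observe()['ft_force'])
e=u2w([0,.10,.08]); print(move_l(list(e),feed=.025,max_force=15),lp(),observe()['ft_force'])
hold(.2);o=observe();print(o['time_s'],lp(),o['ft_force'])
E
```

```text
[0.0014 0.2852 0.0821]
False [1.0e-04 1.5e-01 8.0e-02] [-0.52308152  1.19024868  0.11259581]
True [-0.0003  0.1196  0.0796] [0.48307951 1.0426232  1.35376745]
17.8167 [-0.001   0.12    0.0787] [-0.41925445 -0.44695677  0.63022035]
```

```bash
python3 - 2>/dev/null <<'E'
from h import *
from plant import *
move_l(list(u2w([0,.17,.08])),feed=.2)
move_l(list(u2w([0,.17,.30])),feed=.25)
movep(list(u2w([-.02,.02,.33])),list(ori(YAW)))
hold(.2)
for n in ["wrist","side"]:
    c=get_calibration(n);p,d=get_image(n)
    cv2.imwrite(f"pics/{n}6.png",p[:,:,::-1])
    W=cloud(p,d,c["intrinsics"],c["dist_coeffs"],c["world_from_camera"]);L=(W-UC)@RU
    np.save(f"pics/{n}6L.npy",L)
    if n=="wrist":
        m=(abs(L[...,2]-.111)<.0035)&(L[...,1]>.085)&(L[...,1]<.2)
        print(m.sum(),np.percentile(L[m],[1,50,99],axis=0) )
        m=(abs(L[...,2]-.157)<.012)&(abs(L[...,0]+.055)<.03)&(abs(L[...,1])<.08);print('handle',m.sum(),rect(L[m][:,:2]),np.percentile(L[m][:,2],[50,95]))
        m=(abs(L[...,2]-.123)<.005)&(abs(L[...,0])<.12)&(abs(L[...,1])<.102);print('hatch',m.sum(),rect(L[m][:,:2]),np.median(L[m][:,2]))
print(observe()['time_s'])
E
python3 -c "
import cv2
s=cv2.imread('pics/side6.png'); cv2.imwrite('pics/side6z.png',cv2.resize(s[110:260,230:430],None,fx=4,fy=4,interpolation=cv2.INTER_CUBIC))"
```

```text
1158 [[-0.07668789  0.10064871  0.10928533]
 [ 0.00024393  0.10468951  0.11151887]
 [ 0.07619864  0.10780192  0.11345543]]
handle 1202 (array([-0.05510453, -0.00016903]), array([110.34344482,  11.88333035]), 89.85749053955078) [0.16312427 0.16491165]
hatch 23378 (array([-1.53842163e-03,  4.37088013e-05]), array([200.61824036, 173.4740448 ]), 89.78795623779297) 0.12445139541088585
20.2167
```

View pics/side6z.png

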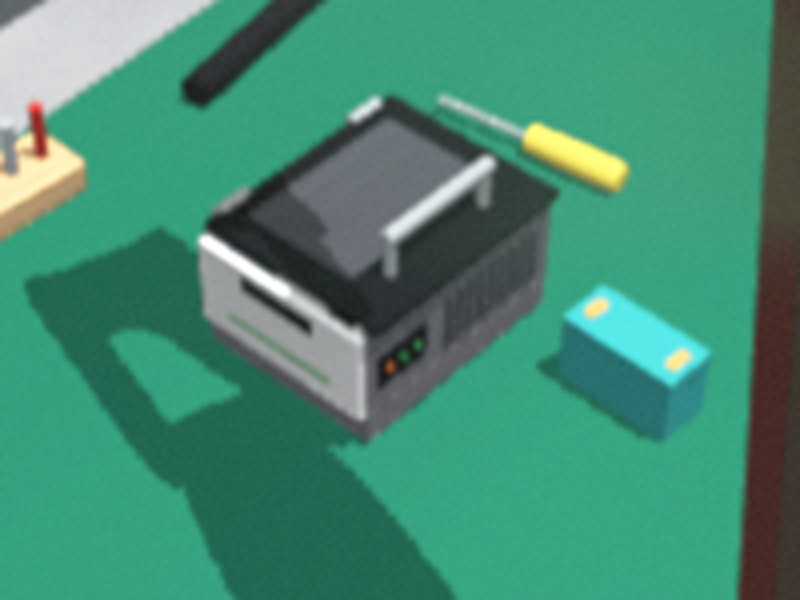

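View pics/wrist6.png

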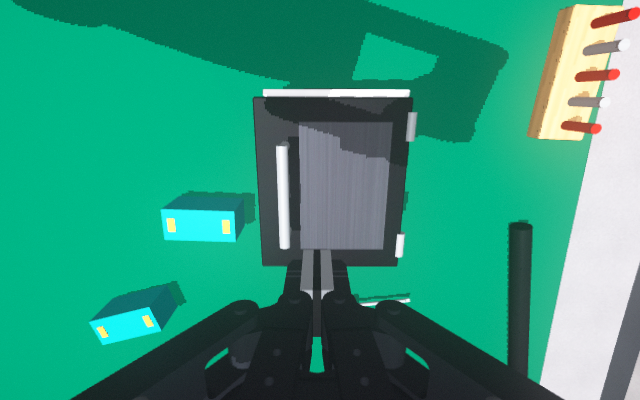

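The tray is home: the plate face measures y = 0.108 m in the unit frame, and the side view shows it closed. The handle and hatch also match the model. Now the hatch.

```bash
cat >> h.py <<'E'
def hpose(th,tilt0=20,depth=.014,back=0.):
    t=np.radians(th); rel=R.from_euler('y',t).apply([-.135,0,.042])
    M=RU@R.from_euler('y',-np.radians(tilt0-th)).as_matrix()@np.array([[0,1,0],[0,0,-1],[-1,0,0]],float)
    p=u2w(np.array([.08,0,.115])+rel)+(depth-back)*M[:,0]
    return list(p),list(R.from_matrix(M).as_euler('xyz'))
E
python3 - 2>/dev/null <<'E'
from h import *
from plant import *
gripper_to(.028,40)
p,r=hpose(0,back=.08);movep(p,r)
hold(.2);o=observe();print(np.array(o['eef_pos'])-p)
p,r=hpose(0);print(move_l(p,feed=.08,rotation=r,max_force=12))
hold(.1);o=observe();print(o['time_s'],np.array(o['eef_pos'])-p,o['ft_force'],o['opening'])
for n in ["wrist","side"]:
    q,d=get_image(n); cv2.imwrite(f"pics/{n}7.png",q[:,:,::-1])
E
python3 -c "
import cv2
s=cv2.imread('pics/side7.png'); cv2.imwrite('pics/side7z.png',cv2.resize(s[110:260,230:430],None,fx=4,fy=4,interpolation=cv2.INTER_CUBIC))"
```

```text
[ 0.00236543 -0.0006716   0.00277753]
False
22.675 [ 0.00034755 -0.00023637  0.00083986] [-0.10396153  0.01269398 -0.22146349] 0.027942248160724523
```

View pics/side7z.png

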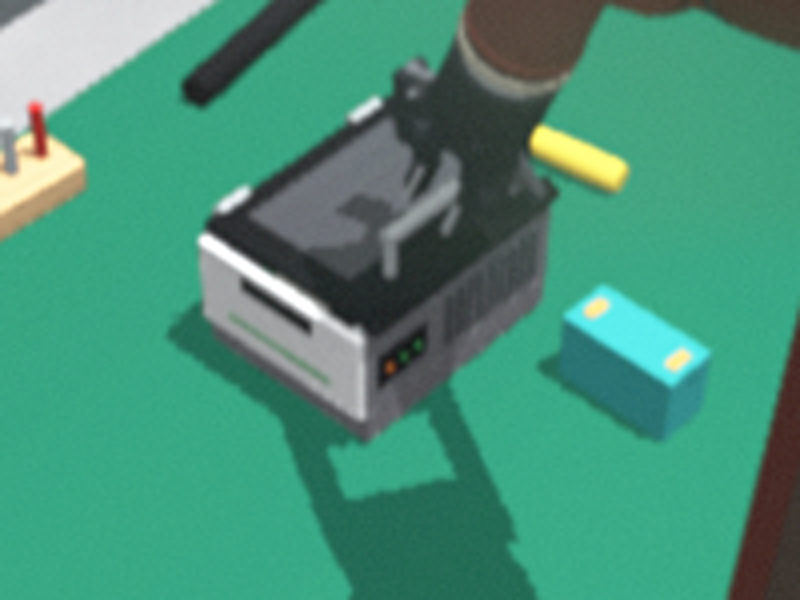

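View pics/wrist7.png

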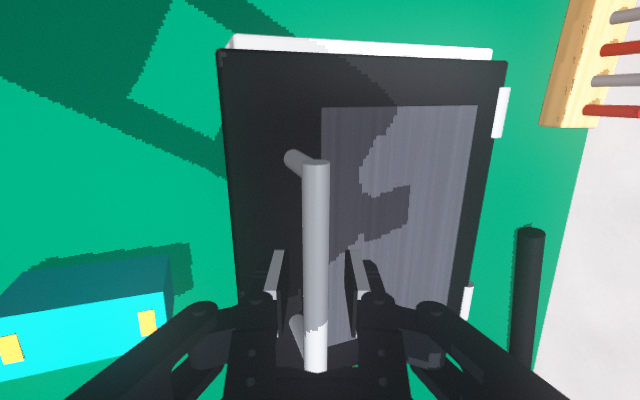

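The bar, at about (315,260), lies between the pads with no contact yet. I'll grip it and lift along the arc.

```bash
python3 - 2>/dev/null <<'E'
from h import *
from plant import *
gripper_to(.0,45);hold(.1);o=observe();print(o['opening'],o['ft_force'])
for th in range(5,51,5):
    p,r=hpose(th)
    s=move_l(p,feed=.05,rotation=r,max_force=40)
    o=observe();print(th,s,(np.array(o['eef_pos'])-p).round(4),o['ft_force'].round(1),o['opening'].__round__(4))
    if s: break
hold(.3)
o=observe();print(o['time_s'],(np.array(o['eef_pos'])-p).round(4),o['ft_force'],o['torque'])
for n in ["wrist","side","top"]:
    c=get_calibration(n);q,d=get_image(n); cv2.imwrite(f"pics/{n}8.png",q[:,:,::-1])
    np.savez(f"pics/{n}8.npz",p=q,d=d,K=c["intrinsics"],D=c["dist_coeffs"],T=c["world_from_camera"])
E
```

```text
0.010169582342750026 [-5.10276803  0.97208625  5.34486274]
5 False [-0.0006 -0.     -0.001 ] [-2.2 -2.8 -2.3] 0.0103
10 False [-0.0007 -0.     -0.0008] [-5.2 -1.8 -0.7] 0.0103
15 False [-0.0007 -0.     -0.0007] [-5.  -1.5  0.5] 0.0102
20 False [-0.0007 -0.     -0.0005] [-6.4 -2.   1.3] 0.0101
25 False [-0.0006 -0.0001 -0.0003] [-7.1 -2.   3.2] 0.0101
30 False [-0.0004 -0.0001 -0.0001] [-6.4 -0.8  3.5] 0.0106
35 False [-0.0003 -0.0001  0.0001] [-6.4 -0.4  4.4] 0.0101
40 False [-0.0002 -0.0002  0.0002] [-5.4 -1.1  5. ] 0.0104
45 False [ 0.     -0.0002  0.0003] [-5.8 -0.7  5. ] 0.0101
50 False [ 0.0002 -0.0002  0.0004] [-4.9 -1.4  5.1] 0.0102
27.3 [ 0.     -0.0002  0.0003] [-4.0069258  -1.85973272  4.13677691] [-0.17916783  0.60517023  0.09366668]
```

View pics/side8.png

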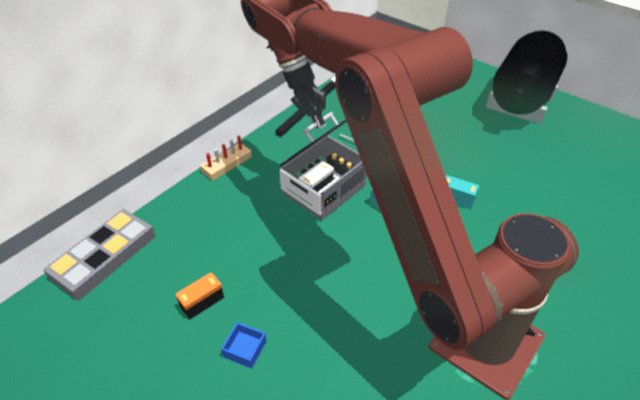

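View pics/wrist8.png

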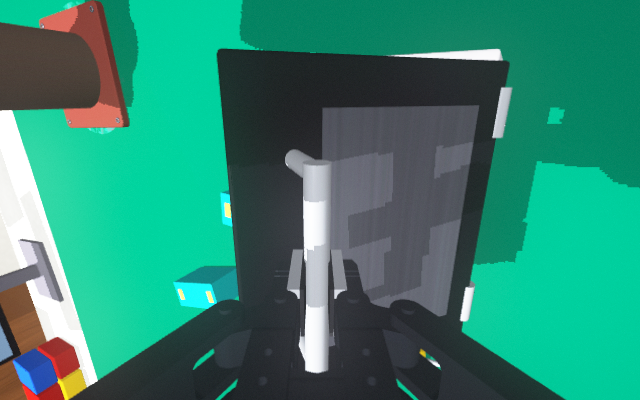

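View pics/top8.png

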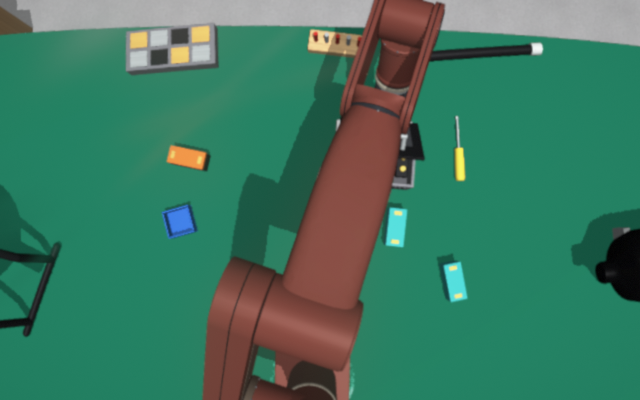

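Run:
```python
from h import *
for n in ("wrist","side"):
    z=np.load(f"pics/{n}8.npz");W=cloud(z['p'],z['d'],z['K'],z['D'],z['T']);L=(W-UC)@RU
    th=np.radians(50)
    H=R.from_euler('y',-th).apply((L-[.08,0,.115]).reshape(-1,3)).reshape(L.shape)
    m=(abs(H[...,2]-.008)<.012)&(H[...,0]<-.01)&(H[...,0]>-.165)&(abs(H[...,1])<.098)
    if n=="side": m=(abs(H[...,2])<.012)&(H[...,0]<-.02)&(H[...,0]>-.165)&(abs(H[...,1])<.098)
    Q=H[m];print(n,len(Q))
    if len(Q)<200: continue
    for _ in range(4):
        A=np.c_[Q[:,:2],np.ones(len(Q))];s=np.linalg.lstsq(A,Q[:,2],rcond=None)[0];r=Q[:,2]-A@s;Q=Q[abs(r)<2.5*r.std()]
    print("angle",50-np.degrees(np.arctan(s[0])),"offset",s, r.std())
z=np.load("pics/side8.npz");W=cloud(z['p'],z['d'],z['K'],z['D'],z['T']);L=(W-UC)@RU
m=(abs(L[...,2]-.1)<.008)&(abs(L[...,0])<.03)&(L[...,1]<.095)&(L[...,1]>-.05);print("pack",L[m].min(0),L[m].max(0))
s=cv2.imread('pics/side8.png');cv2.imwrite('pics/side8z.png',cv2.resize(s[100:225,260:410],None,fx=4.8,fy=4.8,interpolation=cv2.INTER_CUBIC))
```

```text
wrist 52549
angle 49.73936825191563 offset [ 0.00454891 -0.00153657  0.00938341] 0.0006110661248511537
side 84
pack [-0.02628113 -0.01155526  0.09222483] [0.02621505 0.0921849  0.10355702]
```

View pics/side8z.png

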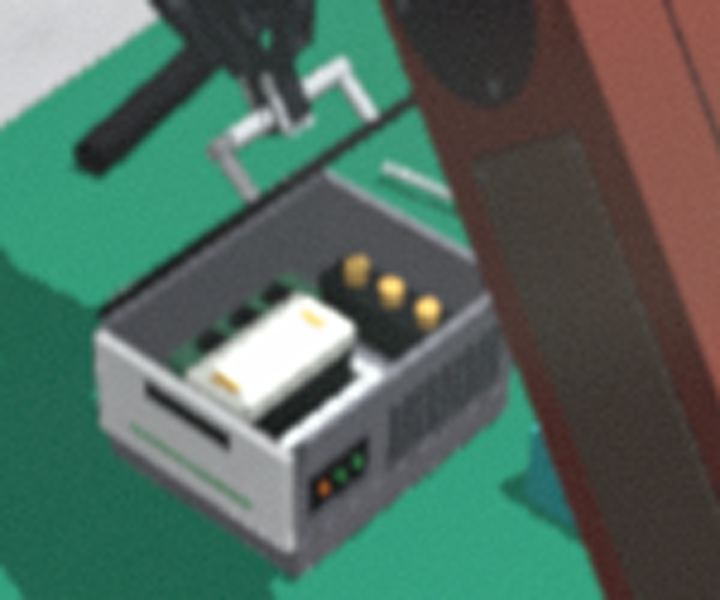

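The hatch plane fits to 49.7°, the pack is flat in the closed tray, and the forces on the tool are small. Last stability check, then I hand in.

```bash
python3 - 2>/dev/null <<'E'
from h import *
from plant import *
a=observe()['eef_pos'];hold(.6);o=observe();print(o['time_s'],o['eef_pos']-a,o['ft_force'],o['opening'])
print(job_done())
E
```

```text
28.05 [ 2.42613455e-05  1.47654614e-05 -9.57398248e-06] [-3.96019284 -2.53666839  5.31341141] 0.010105034094671537
the job is handed in; nothing more can be done
None
```

The job is done and handed in at 28 s: the charged pack is in the closed tray, and the arm is still holding the hatch open at about 50°.

- **Pack:** I lowered it until it touched the tray floor, then let go. The wrist camera showed its top level at 101 mm above the bench and the pack centred to within 1 mm.
- **Tray:** I pushed it in against its end stop. The front plate's outer face measured 108 mm from the unit's centre, which is the fully-home position.
- **Hatch:** I gripped the bar and lifted it along its arc. A plane fit in the wrist image gave 49.7°. In a final 0.6 s hold the tool moved less than 0.1 mm, with about 7 N on it.
- **Left alone:** the arm never went near the spent pack, the tub or the screwdriver, and the last top view shows them where they started.

No check failed or disagreed. The side camera could not confirm the hatch angle because it saw too little of the hatch, so 49.7° rests on the wrist camera and the arm's own position.

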